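Free the jammed wheel-weight tray

ROBOT

A 7-joint arm with a two-finger parallel gripper is mounted at the origin on the work surface. World frame = base frame: x ahead of the robot, y to its left, z up, the work surface at z = 0. Lengths are in m, angles in degrees, forces in N, time in s.
With the tool pointing down it reaches from about 0.4 to 0.875 m from the base axis. Payload 4.4 kg.
Tool frame: the origin (TCP) lies at the very end of the fingers, on their centre line; the grasp point (between the pads) lies env.pinch_z behind it (env.pinch_z is the distance from the TCP to the grasp point, in m); z points along the fingers, y is the direction in which the jaws open and shut (so a half turn about z gives the same grasp; the last joint's range is limited). The gripper opens to 85 mm and grips with 20 to 120 N. Pads are 22 mm wide; open, the fingers measure 114 mm over their backs; the gripper's body (76 mm by 85 mm) begins 54 mm behind the grasp point. The pads swing forward as they close: fully open they stand 13 mm farther back than shut.
Start: joints at [-68.973, 36.005, 2.206, 86.941, -1.547, 57.084, -1.146], TCP at [0.273, 0.59, 0.231] pointing down, gripper open.
Joint ranges: [-175.42, 175.42], [-21.48, 121.26], [-71.46, 75.88], [10.55, 141.38], [-63.04, 243.04], [13.31, 113.54], [-168.57, 168.57]. Speed limits (degrees/s): [147.25, 147.25, 180, 180, 180, 180, 180].

INTERFACE

Orientations are given as [roll, pitch, yaw] about the fixed x, y, z axes, in that order (R = Rz(yaw) Ry(pitch) Rx(roll)).
In Python, from station import env, viewer gives the robot as it stands. The module is installed in compiled form; this text tells all that it offers.
- The arm moves only by the tool jog_arm, never from a script. Its argument "targets" is a list of rows, each an object of numbers: "gripper": the closure in counts, from 0 (fully open) to 255 (shut); "dx", "dy", "dz": the shift along the world's x, y, z in cm; "yaw": the turn about the world's z in rad. A call has 1 to 5 rows; each row shifts and turns the pose as measured when the row begins; what a row does not reach is not made up. A row lasts 1/8 s, in which the tool goes at most 62.5 mm and 10.7 degrees, less where a joint would pass 70% of its speed; a pose out of reach is approached as far as the arm can. A call with a gripper value outside its range is refused whole. The fingers move at their own pace and stop on an object; the grip force is fixed at half the most. Time passes only in rows, so rows that do not move let the fingers close. It gives the time, the measured TCP pose, the force and the opening at its end, in the units of the state.
- env.read_state(): the state, without advancing time (a new reading comes with each control period).
- viewer.read_camera(name): name is "scene" or "side" or "wrist"; returns a dict with "color" (384x512x3 uint8, red, green, blue), "range_z" (384x512 float32, m along the optical axis (not along the pixel's ray), 0 where there is no reading), "fx", "fy", "cx", "cy" (pixels), "T" (4x4, takes a point from camera to world coordinates); the wrist camera has in their place "mount" (4x4, takes a point from camera to tool coordinates, whose origin is the TCP and whose axes are the flange's). Camera axes: x right, y down, z forward; pixel columns grow to the right and rows downward; lengths in m; the calibration is good to about 2 mm. A picture is of the moment at which its call begins: read the wrist's pose just before it.
- env.sign_off(): hands the job in, once; it reports no verdict.
The state is a dict: "clock": time; "q": joint angles; "qd": joint speeds; "tau": joint torques, N m; "tcp_pos": TCP position; "ee_rot": TCP orientation; "ft_force": force on the tool from outside, world axes, zero at the start; "ft_torque": the same for the moment, N m; "grip_width": finger opening in m.
Only numpy, scipy, OpenCV 4.12 (cv2) and the standard library are available. Lean on these libraries where they do the work, as an engineer would, in place of code of your own. Each camera call takes 0.05 s, during which the arm holds its last target.

TASK

The wheel-weight tray is jammed crooked in the shallow blue bin: one corner is caught under a rim and the opposite corner rides up on the other rim. Work the raised corner round until the tray drops flat on the bin's floor, then take it by its handle, bring it clear of the rims, lift it out level with its four weights still in it and set it down, without tipping it far over or dropping it, lined up in the middle of the black rubber mat. Leave everything else where it is.

Things in the scene. Friction and masses are not known exactly. Their poses are not given: they have to be found in the camera images.
- bin: shallow blue bin fixed to the bench, open at the top, outside 258 (x) x 186 (y) x 44 mm high, inside 250 x 178 mm, floor 3 mm thick. Origin: centre of its underside, on the bench; x points from its front wall (34 mm high, blank white label) to its back wall, y to its left side, z up. A turned-in rim runs along the top of each long side and leaves an opening 150 mm wide between them
- right_rim (a point): middle of the inner upper edge of the bin's right (-y) rim, 75 mm from the bin's middle line, 44 mm above the bench. Both rims run the length of the bin, are turned in 14 mm and then down 12 mm (lower lip 32 mm above the bench), so a tray corner under a rim cannot come up; axes as the bin's
- tray: bare aluminium lift-out tray, 180 (x) x 130 (y) x 26 mm high, 3 mm sheet, four open pockets, about 0.3 kg empty. Origin: centre of its underside, z up out of it. At the start it lies turned about 15 degrees clockwise from the bin's x and tipped about 20 degrees: left (+y) lower edge on the bin's floor, front-left (-x, +y) corner tucked under the left rim, right side up
- handle (a point): centre of the tray's orange bar handle, which runs along the tray's x over its middle: 96 mm long, 13 mm wide, 13 mm high, its centre 67.5 mm above the tray's underside, on two thin posts 38 mm either side of the centre; axes as the tray's
- raised_corner (a point): the tray's back-right (+x, -y) corner, 13 mm above its underside; it lies on the bin's right rim at the start, its wall standing about 48 to 72 mm above the bench. Pushed some 10 to 30 mm towards the bin's left it slides off the rim and the tray drops flat, still a little turned and with its left side under the left rim until it is brought to the bin's middle; axes as the tray's
- weight0: clip-on wheel weight lying loose in a pocket of the tray: grey bar 38 x 13 x 13 mm, 50 g. Origin: centre of its underside
- weight1: clip-on wheel weight lying loose in a pocket of the tray: grey bar 38 x 13 x 13 mm, 50 g. Origin: centre of its underside
- weight2: clip-on wheel weight lying loose in a pocket of the tray: grey bar 38 x 13 x 13 mm, 50 g. Origin: centre of its underside
- weight3: clip-on wheel weight lying loose in a pocket of the tray: grey bar 38 x 13 x 13 mm, 50 g. Origin: centre of its underside
- mat: black ribbed rubber bench mat fixed to the bench, 290 mm (x) x 225 mm (y), 4 mm thick. Origin: centre of its underside, on the bench; x along its length
- hammer: wheel-weight hammer, 260 mm long, lying on its side, wooden handle and steel head; not part of the job. Origin: middle of its length, underside
- cone: steel centring cone, 92 mm wide and 60 mm high, standing on its wide end; not part of the job. Origin: centre of its underside
- socket: dark wheel-nut socket, 32 mm wide and 75 mm high, standing; not part of the job. Origin: centre of its underside
- jar: whitish jar with a black cap, 64 mm wide and 85 mm high, standing; not part of the job. Origin: centre of its underside
- carton: cardboard carton of stick-on weights, 70 x 190 x 55 mm; not part of the job. Origin: centre of its underside
- spray: grey spray can with a pale top, 58 mm wide and 190 mm high, standing; not part of the job. Origin: centre of its underside

How it is judged:
By the outcome, as a careful person would: the job done as asked, in the order asked, and still so for the second after the job is handed in, with the robot touching nothing.
It also fails if it takes over 48 s, if anything falls off the work surface, if the arm or the gripper's body presses on something with over 40 N, if the wrist force passes 120 N, or if a joint passes its speed limit or range.

## Working session

There is one attempt and no reset: what is moved stays moved. The work goes in short steps, Python scripts to look and compute and a tool call to move; the robot and the scene stay as the last step left them, time stands still between calls to the robot, and variables do not carry over. Pictures are saved under pics/ and viewed, and the job is handed in when it is done.

Besides the shell and the picture viewer there is one more tool, called as name(argument=value, ...) on one line, values as JSON. jog_arm: Moves the arm, as the interface text tells. Its arguments: {"type":"object","properties":{"targets":{"type":"array"}},"required":["targets"]}

```bash
mkdir -p pics
cat > h.py <<'E'
import numpy as np, cv2
from station import env, viewer
def grab(name, tag):
    s=env.read_state(); d=viewer.read_camera(name)
    cv2.imwrite(f'pics/{tag}.png', cv2.cvtColor(d['color'],cv2.COLOR_RGB2BGR))
    if 'T' not in d:
        from scipy.spatial.transform import Rotation as R
        T=np.eye(4);T[:3,:3]=R.from_euler('xyz',s['ee_rot'],degrees=True).as_matrix();T[:3,3]=s['tcp_pos'];d['T']=T@d['mount']
    return d
def cloud(d):
    z=d['range_z'];v,u=np.mgrid[:z.shape[0],:z.shape[1]]
    p=np.stack([(u-d['cx'])/d['fx']*z,(v-d['cy'])/d['fy']*z,z],-1)
    return p@d['T'][:3,:3].T+d['T'][:3,3]
def ray(d,u,v,h):
    r=d['T'][:3,:3]@np.array([(u-d['cx'])/d['fx'],(v-d['cy'])/d['fy'],1.]);o=d['T'][:3,3]
    return o+r*(h-o[2])/r[2]
E
python3 - <<'E'
from h import *
print(env.read_state(), env.pinch_z)
for n in ['scene','side','wrist']:
    d=grab(n,n+'0'); print(n,d['T'].round(3).tolist(),d['fx'])
    np.savez(f'{n}0.npz',**d)
E
```

```text
{'clock': 0.0, 'q': array([-68.97171953,  36.05989094,   2.20189373,  86.99603851,
        -1.54770431,  57.0817845 ,  -1.14581712]), 'qd': array([ 0.08051694,  0.04407351,  0.03455993, -0.01887893, -0.00618164,
       -0.0197665 , -0.06833418]), 'tau': array([-5.73071757e-04, -5.63415670e+01,  1.22604780e+00, -1.93440789e+01,
        1.09862286e-02,  1.03625102e-02, -7.04068952e-06]), 'tcp_pos': array([0.27233273, 0.58952113, 0.23037761]), 'ee_rot': array([-1.79891939e+02,  4.73664548e-04,  1.55201906e+02]), 'ft_force': array([-0.13219301,  0.20003632, -0.2977709 ]), 'ft_torque': array([ 0.0707081 , -0.0203777 ,  0.00352626]), 'grip_width': 0.08605368173306444} 0.0187
scene [[-0.031, 0.726, -0.687, 1.586], [0.999, 0.03, -0.012, 0.007], [0.012, -0.687, -0.727, 1.168], [0.0, 0.0, 0.0, 1.0]] 434.060552546136
side [[0.743, -0.364, 0.562, -0.22], [-0.669, -0.38, 0.639, -0.899], [-0.019, -0.851, -0.526, 0.799], [0.0, 0.0, 0.0, 1.0]] 453.4314189450867
wrist [[0.42, 0.869, 0.263, 0.205], [0.908, -0.401, -0.124, 0.619], [-0.002, 0.291, -0.957, 0.373], [0.0, 0.0, 0.0, 1.0]] 337.4164977410159
```

View pics/scene0.png

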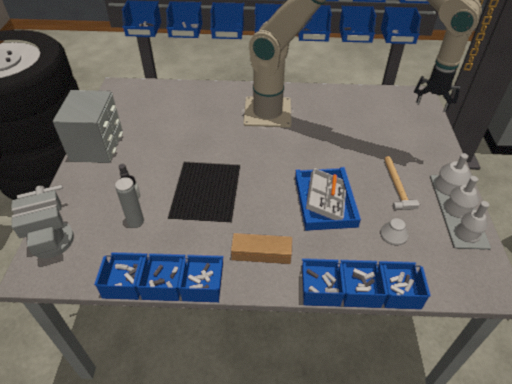

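View pics/side0.png

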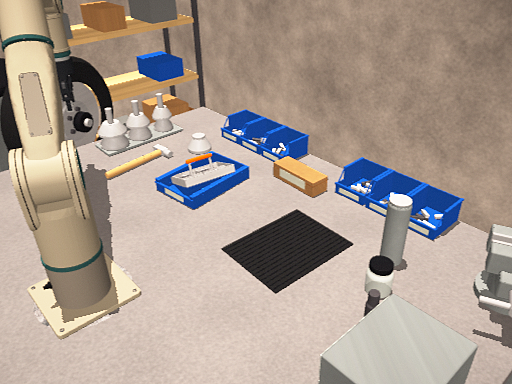

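View pics/wrist0.png

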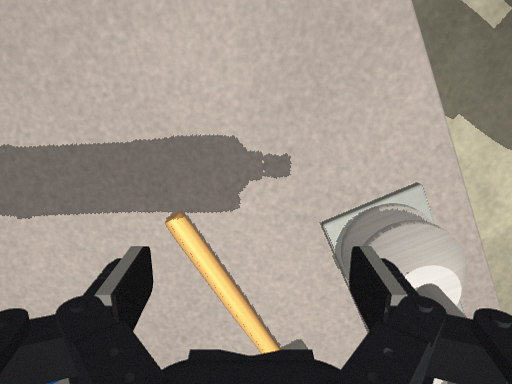

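The scene view shows the mat near pixel (206,190), the bin near (327,197) with the tray in it and the orange handle near (335,185). The side view shows the same objects, with the bin's white label towards the robot.

Run:
```python
from h import *
for n in ['scene','side']:
    d=dict(np.load(f'{n}0.npz')); P=cloud(d); hsv=cv2.cvtColor(d['color'],cv2.COLOR_RGB2HSV)
    h,s,v=[hsv[...,i] for i in range(3)]
    # mat
    m=(v<60)&(P[...,2]<0.015)&(P[...,2]>-.01)&(P[...,1]<0.1)&(P[...,1]>-.35)&(P[...,0]>.4)&(P[...,0]<.8)
    k,l,st,c=cv2.connectedComponentsWithStats(cv2.morphologyEx(m.astype(np.uint8),cv2.MORPH_CLOSE,np.ones((5,5))))
    i=1+st[1:,4].argmax(); q=P[(l==i)]; print(n,'mat',cv2.minAreaRect(q[:,:2].astype(np.float32)),st[i],q[:,2].mean())
    m=(h>100)&(h<130)&(s>150)&(P[...,2]<0.06)&(P[...,2]>.025)&(P[...,0]<.85)&(P[...,0]>.35)&(P[...,1]>0.05)&(P[...,1]<.4)
    q=P[m]; print('bin',cv2.minAreaRect(q[:,:2].astype(np.float32)),len(q),q[:,2].max())
    m=(h<15)&(s>180)&(v>150)&(P[...,2]>0.05)&(P[...,2]<.2)&(P[...,1]>0.05)&(P[...,0]>.3)&(P[...,0]<.9)
    q=P[m]; print('handle',cv2.minAreaRect(q[:,:2].astype(np.float32)),q.min(0),q.max(0),q.mean(0),len(q))
    H=P[...,:2]; ok=(P[...,0]>.3)&(P[...,0]<.9)&(P[...,1]>0)&(P[...,1]<.4)
```

```text
scene mat ((0.9956523180007935, -0.17308710515499115), (1.2083631753921509, 0.24889042973518372), 5.3239850997924805) [ 168  171   71   51 2937] 0.008225032986595156
bin ((0.6210761070251465, 0.25626513361930847), (0.46073704957962036, 0.2755923569202423), 1.36616051197052) 1124 0.058383592174812815
handle ((0.5331459641456604, 0.2384684681892395), (0.008608161471784115, 0.09183800220489502), 81.56489562988281) [0.48803283 0.22938916 0.08844486] [0.57873883 0.24762941 0.10060033] [0.53280085 0.23820532 0.09515227] 50
side mat ((0.16870784759521484, -0.4514344334602356), (1.143936276435852, 0.3123938739299774), 33.69782257080078) [ 238  210  115   71 4205] 0.008049321229400047
bin ((0.6179982423782349, 0.251233845949173), (0.46948379278182983, 0.27575069665908813), 1.668273687362671) 1283 0.05991719745268975
handle ((0.5249325633049011, 0.23239590227603912), (0.011397522874176502, 0.09189021587371826), 81.75262451171875) [0.48005844 0.22124472 0.08582822] [0.57048508 0.24458847 0.09525874] [0.52355271 0.23208013 0.08985942] 49
```

Run:
```python
import cv2
a=cv2.imread('pics/scene0.png')[150:250,270:420]; cv2.imwrite('pics/s0c.png',cv2.resize(a,None,fx=5,fy=5,interpolation=cv2.INTER_CUBIC))
```

```text
(no output)
```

View pics/s0c.png

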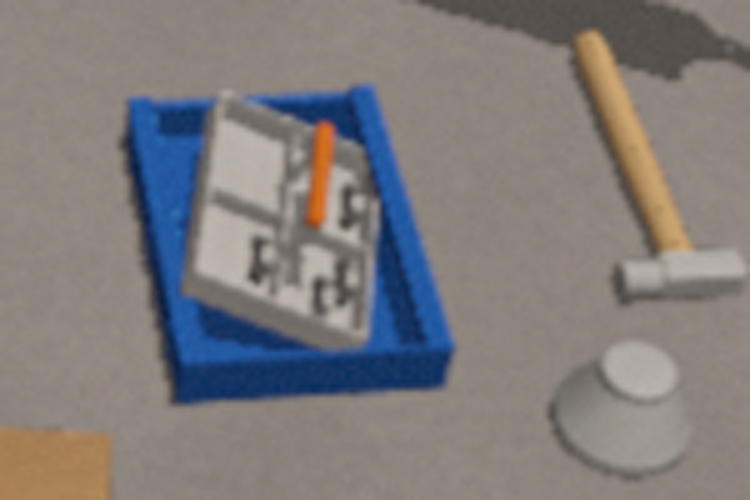

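jog_arm(targets=[{"dz": 3, "dx": 4, "dy": -4, "yaw": 0.1, "gripper": 255}, {"dz": 2, "dx": 4, "dy": -4.5, "yaw": 0.1}, {"dz": 2, "dx": 4, "dy": -4.5, "yaw": 0.1}, {"dz": 1, "dx": 4, "dy": -4.5, "yaw": 0.1}, {"dz": 1, "dx": 4, "dy": -4.5}])

```text
schema error: expected keys gripper, dx, dy, dz, yaw
```

jog_arm(targets=[{"dx": 3, "dy": -4.5}, {"dx": 1, "dy": -4.5}, {"dy": -4}, {}, {}])

```text
schema error: expected keys gripper, dx, dy, dz, yaw
```

All keys are required.

jog_arm(targets=[{"dz": 3, "dx": 4, "dy": -4, "yaw": 0.1, "gripper": 255}, {"dz": 2, "dx": 4, "dy": -4.5, "yaw": 0.1, "gripper": 255}, {"dz": 2, "dx": 4, "dy": -4.5, "yaw": 0.1, "gripper": 255}, {"dz": 1, "dx": 4, "dy": -4.5, "yaw": 0.1, "gripper": 255}, {"dz": 1, "dx": 4, "dy": -4.5, "yaw": 0, "gripper": 255}])

```text
clock: 0.78
tcp_pos: [0.4682, 0.3695, 0.3186]
ee_rot: [-179.7, -0.2, 179.7]
ft_force: [0.3, 1.1, 0.4]
grip_width: 0.0
```

jog_arm(targets=[{"dz": 0, "dx": 3, "dy": -4.5, "yaw": 0, "gripper": 255}, {"dz": 0, "dx": 1, "dy": -4.5, "yaw": 0, "gripper": 255}, {"dz": 0, "dx": 0, "dy": -4, "yaw": 0, "gripper": 255}, {"dz": 0, "dx": 0, "dy": 0, "yaw": 0, "gripper": 255}, {"dz": 0, "dx": 0, "dy": 0, "yaw": 0, "gripper": 255}])

```text
clock: 1.4
tcp_pos: [0.5133, 0.2288, 0.3185]
ee_rot: [-179.6, -0.1, 179.0]
ft_force: [0.1, 0.5, 0.1]
grip_width: -0.0001
```

Run:
```python
from h import *
d=grab('wrist','w1'); np.savez('w1.npz',**d); print(d['T'].round(4))
P=cloud(d); z=P[...,2]; print(np.percentile(z[d['range_z']>0],[1,5,20,50,80,95,99]))
```

```text
[[ 0.0179  0.9572  0.289   0.4392]
 [ 0.9998 -0.015  -0.0124  0.2297]
 [-0.0075  0.2892 -0.9573  0.4608]
 [ 0.      0.      0.      1.    ]]
[-0.00225399 -0.00158112 -0.00073415  0.00062015  0.09468855  0.39662502
  0.40366805]
```

View pics/w1.png

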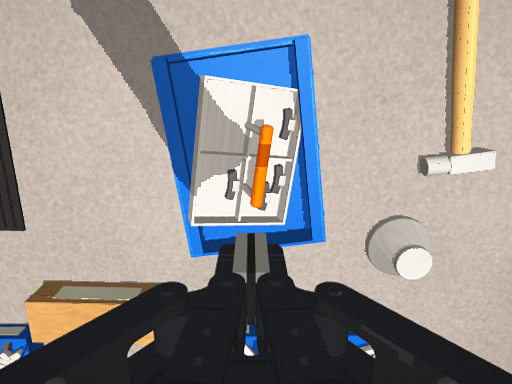

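The wrist view shows the bin's outline at about (152,58), (310,36), (325,240) and (190,256). The raised tray corner is at about (192,223) on the right rim, the handle runs from (266,128) to (258,207), and the gripper covers only the area below row 235.

Run:
```python
from h import *
d=dict(np.load('w1.npz')); P=cloud(d); hsv=cv2.cvtColor(d['color'],cv2.COLOR_RGB2HSV)
h,s,v=[hsv[...,i] for i in range(3)]
blue=(h>100)&(h<130)&(s>120)
near=(P[...,0]>.35)&(P[...,0]<.75)&(P[...,1]>.05)&(P[...,1]<.4)
m=blue&near&(P[...,2]>.036)&(P[...,2]<.052); q=P[m]
print('bin rim',cv2.minAreaRect(q[:,:2].astype(np.float32)),np.median(q[:,2]))
for u,vv,hh in [(152,58,.034),(310,36,.034),(325,240,.044),(190,256,.044)]: print('bc',P[vv,u].round(4),ray(d,u,vv,hh).round(4))
def med(u,v):
    w=P[v-2:v+3,u-2:u+3].reshape(-1,3); return w[w[:,2].argmax()].round(4)
for t in [(192,222),(205,78),(297,90),(284,222)]: print('tray',t,med(*t))
m=(h<15)&(s>180)&near&(P[...,2]>.06)
q=P[m];r=cv2.minAreaRect(q[:,:2].astype(np.float32));print('handle',r,q.min(0),q.max(0),len(q)); 
c=q.mean(0);w=np.linalg.svd(q-c)[2] if len(q)<4000 else 0; print(c,w)
# mat corner edges
m=(v<60)&(abs(P[...,2])<.012)&(P[...,1]<0.05); q=P[m]; print('mat',q.min(0),q.max(0),len(q))
```

```text
bin rim ((0.52490234375, 0.21714168787002563), (0.2584749460220337, 0.18971510231494904), 6.619871616363525) 0.04351425874177017
bc [0.4054 0.1098 0.0334] [0.4055 0.11   0.034 ]
bc [ 0.3805  0.3019 -0.0011] [0.385  0.2964 0.034 ]
bc [0.6402 0.3233 0.0443] [0.6404 0.3234 0.044 ]
bc [6.853e-01 1.295e-01 2.000e-04] [0.6619 0.139  0.044 ]
tray (192, 222) [0.597  0.1512 0.0726]
tray (205, 78) [0.4321 0.1755 0.0711]
tray (297, 90) [0.446  0.2837 0.0445]
tray (284, 222) [0.6197 0.2664 0.0287]
handle ((0.5067560076713562, 0.23785832524299622), (0.021441152319312096, 0.13446460664272308), 87.8394546508789) [0.43916733 0.22495904 0.08887174] [0.57385347 0.24930871 0.46080309] 493
[0.51908542 0.23722418 0.09387648] [[ 0.96269463 -0.15253847 -0.22349736]
 [-0.21065716  0.09590724 -0.97284396]
 [-0.16983114 -0.98363297 -0.06019606]]
mat [ 0.4448339  -0.18076221 -0.00056455] [ 0.85023424 -0.10476551  0.01117383] 1779
```

jog_arm(targets=[{"dz": -2, "dx": 2, "dy": -4, "yaw": 0.13, "gripper": 255}, {"dz": -4, "dx": 2, "dy": -4, "yaw": 0, "gripper": 255}, {"dz": -4, "dx": 2, "dy": -4, "yaw": 0, "gripper": 255}, {"dz": -5, "dx": 1.2, "dy": -1, "yaw": 0, "gripper": 255}, {"dz": 0, "dx": 0, "dy": 0, "yaw": 0, "gripper": 255}])

```text
clock: 2.08
tcp_pos: [0.5871, 0.1054, 0.1648]
ee_rot: [-179.9, 0.2, -172.4]
ft_force: [0.0, -0.3, 0.4]
grip_width: 0.0
```

jog_arm(targets=[{"dz": -5, "dx": 0, "dy": -0.5, "yaw": 0, "gripper": 255}, {"dz": -4, "dx": 0, "dy": 0, "yaw": 0, "gripper": 255}, {"dz": -1.7, "dx": 0, "dy": 0, "yaw": 0, "gripper": 255}, {"dz": 0, "dx": 0, "dy": 0, "yaw": 0, "gripper": 255}, {"dz": 0, "dx": 0, "dy": 0, "yaw": 0, "gripper": 255}])

```text
clock: 2.7
tcp_pos: [0.5932, 0.1109, 0.0646]
ee_rot: [179.8, 1.1, -171.8]
ft_force: [0.0, -0.6, 0.5]
grip_width: 0.0004
```

Run:
```python
from h import *
d=grab('wrist','w2');d2=grab('scene','s2');a=cv2.imread('pics/s2.png')[140:250,270:420]; cv2.imwrite('pics/s2c.png',cv2.resize(a,None,fx=5,fy=5,interpolation=cv2.INTER_CUBIC))
```

```text
(no output)
```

View pics/w2.png

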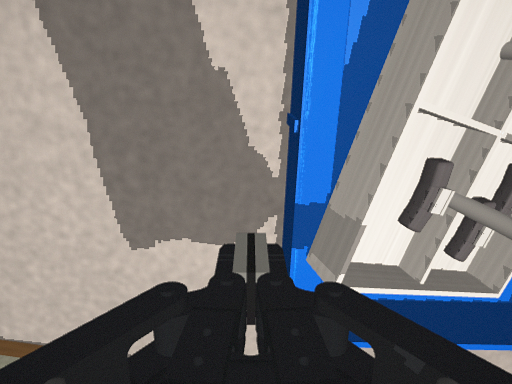

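View pics/s2c.png

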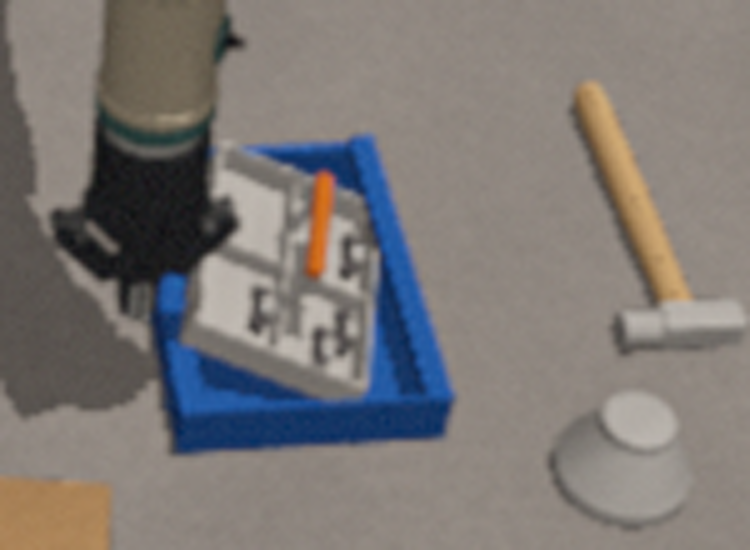

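The fingertips at (250,265) stand just outside the bin's right wall, beside the raised corner at about (325,270).

jog_arm(targets=[{"dz": -0.7, "dx": -1, "dy": -0.3, "yaw": -0.02, "gripper": 255}, {"dz": -0.4, "dx": 0, "dy": 0, "yaw": 0, "gripper": 255}, {"dz": 0, "dx": 0, "dy": 1, "yaw": 0, "gripper": 255}, {"dz": 0, "dx": 0, "dy": 1, "yaw": 0, "gripper": 255}, {"dz": 0, "dx": 0, "dy": 0, "yaw": 0, "gripper": 255}])

```text
clock: 3.42
tcp_pos: [0.5832, 0.1294, 0.0546]
ee_rot: [179.8, 1.2, -173.1]
ft_force: [0.5, 0.9, 0.4]
grip_width: 0.0001
```

jog_arm(targets=[{"dz": 0, "dx": 0, "dy": 0.6, "yaw": 0, "gripper": 255}, {"dz": 0, "dx": 0, "dy": 0.6, "yaw": 0, "gripper": 255}, {"dz": 0, "dx": 0, "dy": 0.6, "yaw": 0, "gripper": 255}])

```text
clock: 3.8
tcp_pos: [0.5842, 0.1459, 0.0546]
ee_rot: [179.9, 1.3, -173.2]
ft_force: [0.7, -2.0, -0.5]
grip_width: -0.0001
```

jog_arm(targets=[{"dz": 0, "dx": 0, "dy": 0.5, "yaw": 0, "gripper": 255}, {"dz": 0, "dx": -0.1, "dy": 0.5, "yaw": 0, "gripper": 255}, {"dz": 0, "dx": 0, "dy": 0.5, "yaw": 0, "gripper": 255}])

```text
clock: 4.18
tcp_pos: [0.5827, 0.1628, 0.0545]
ee_rot: [179.9, 1.2, -173.2]
ft_force: [0.8, -0.3, 0.8]
grip_width: 0.0002
```

Run:
```python
from h import *
d=grab('wrist','w3')
```

```text
(no output)
```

View pics/w3.png

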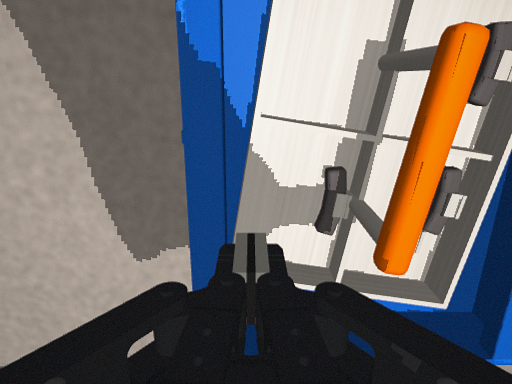

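The tray's right wall, running from (268,60) to (240,210), now appears to be inside the opening. I'll check its height.

Run:
```python
from h import *
d=grab('wrist','w4');P=cloud(d)
hsv=cv2.cvtColor(d['color'],cv2.COLOR_RGB2HSV)
for u,v in [(300,60),(300,150),(450,290),(472,60),(410,250),(380,130),(470,40),(400,262),(330,280),(280,118),(480,155)]: print((u,v),P[v,u].round(4))
for n in ('scene','side'):
    d=grab(n,n+'4')
    a=cv2.imread(f'pics/{n}4.png'); a=a[140:250,270:420] if n=='scene' else a[120:220,130:280]
    cv2.imwrite(f'pics/{n}4c.png',cv2.resize(a,None,fx=5,fy=5,interpolation=cv2.INTER_CUBIC))
```

```text
(300, 60) [0.494  0.1781 0.0057]
(300, 150) [0.5414 0.186  0.0062]
(450, 290) [0.6083 0.2822 0.0279]
(472, 60) [0.4917 0.2249 0.0768]
(410, 250) [0.5631 0.2241 0.0752]
(380, 130) [0.5232 0.2219 0.0227]
(470, 40) [0.4858 0.2227 0.0761]
(400, 262) [0.5678 0.2203 0.0773]
(330, 280) [0.6145 0.2143 0.0207]
(280, 118) [0.5241 0.1712 0.0147]
(480, 155) [0.5298 0.2774 0.022 ]
```

View pics/side4c.png

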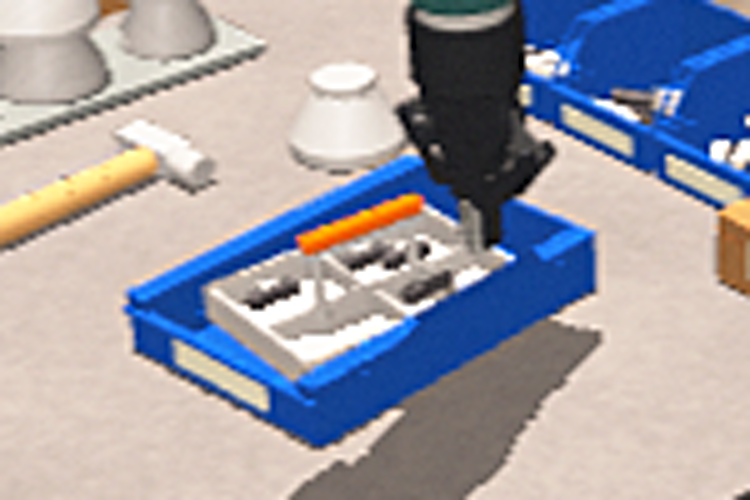

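The side view shows the tray lying flat on the bin's floor with all the weights visible; floor heights of about 6 mm agree. I'll raise the tool and measure.

jog_arm(targets=[{"dz": 4, "dx": 0, "dy": -0.5, "yaw": 0, "gripper": 255}, {"dz": 5, "dx": -2, "dy": 0, "yaw": 0, "gripper": 255}, {"dz": 5, "dx": -4, "dy": 2, "yaw": 0, "gripper": 0}, {"dz": 5, "dx": -4, "dy": 4, "yaw": 0, "gripper": 0}, {"dz": 0, "dx": 0, "dy": 0, "yaw": 0, "gripper": 0}])

```text
clock: 5.0
tcp_pos: [0.489, 0.2091, 0.2372]
ee_rot: [179.8, 1.2, -173.4]
ft_force: [0.8, 0.5, 0.6]
grip_width: 0.0543
```

```bash
cat > m.py <<'E'
from h import *
import sys
tag=sys.argv[1]
d=grab('wrist',tag); np.savez(tag+'.npz',**d); P=cloud(d); hsv=cv2.cvtColor(d['color'],cv2.COLOR_RGB2HSV)
h,s,v=[hsv[...,i] for i in range(3)]
near=(d['range_z']>0.1)&(P[...,0]>.35)&(P[...,0]<.75)&(P[...,1]>.05)&(P[...,1]<.4)
m=(h>100)&(h<130)&(s>120)&near&(P[...,2]>.036)&(P[...,2]<.052); q=P[m]
print('bin rim',cv2.minAreaRect(q[:,:2].astype(np.float32)))
m=(h<20)&(s>180)&near&(P[...,2]>.065)&(P[...,2]<.12); q=P[m]
print('handle',cv2.minAreaRect(q[:,:2].astype(np.float32)),q[:,2].max(),len(q))
m=(s<60)&near&(P[...,2]>.022)&(P[...,2]<.034); q=P[m]
print('tray top',cv2.minAreaRect(q[:,:2].astype(np.float32)),np.median(q[:,2]),len(q))
print(env.read_state()['tcp_pos'],env.read_state()['ee_rot'])
E
python3 m.py w5
```

```text
bin rim ((0.5249473452568054, 0.216885507106781), (0.25832101702690125, 0.18989616632461548), 6.423374176025391)
handle ((0.5272931456565857, 0.22047758102416992), (0.01290103979408741, 0.09530836343765259), 87.37895202636719) 0.07855844262622241 1196
tray top ((0.5278563499450684, 0.22044795751571655), (0.13025817275047302, 0.18042683601379395), 87.51856994628906) 0.027940223648500018 2403
[0.48967275 0.20647719 0.2356519 ] [ 179.983386      1.11898089 -173.53625794]
```

View pics/w5.png

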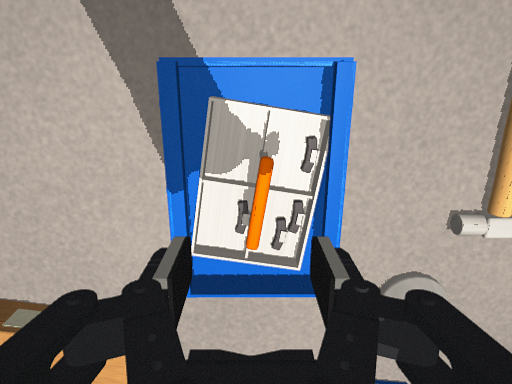

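The tray is flat at about (0.527, 0.220), yaw about -2.6°, while the bin's yaw is 6.5°. All four weights are visible, at (310,153), (242,216), (297,215) and (280,232). Next I'll align with the handle and descend.

jog_arm(targets=[{"dz": -4, "dx": 2, "dy": 0.7, "yaw": -0.08, "gripper": 0}, {"dz": -5, "dx": 1.5, "dy": 0.7, "yaw": -0.08, "gripper": 0}, {"dz": -2, "dx": 0, "dy": 0, "yaw": 0, "gripper": 0}, {"dz": 0, "dx": 0, "dy": 0, "yaw": 0, "gripper": 0}, {"dz": 0, "dx": 0, "dy": 0, "yaw": 0, "gripper": 0}])

```text
clock: 5.68
tcp_pos: [0.5281, 0.2137, 0.1194]
ee_rot: [-179.7, 1.1, 176.6]
ft_force: [0.0, 0.5, 0.9]
grip_width: 0.0854
```

jog_arm(targets=[{"dz": -2, "dx": 0, "dy": 0.6, "yaw": 0.015, "gripper": 0}, {"dz": -2.5, "dx": 0, "dy": 0, "yaw": 0, "gripper": 0}, {"dz": -1.5, "dx": 0, "dy": 0, "yaw": 0, "gripper": 0}, {"dz": -0.4, "dx": 0, "dy": 0, "yaw": 0, "gripper": 0}, {"dz": 0, "dx": 0, "dy": 0, "yaw": 0, "gripper": 0}])

```text
clock: 6.3
tcp_pos: [0.5322, 0.2193, 0.0586]
ee_rot: [-179.9, 1.6, 177.3]
ft_force: [0.3, -0.7, -0.1]
grip_width: 0.0852
```

jog_arm(targets=[{"dz": -0.6, "dx": -0.5, "dy": 0.1, "yaw": 0, "gripper": 0}, {"dz": 0, "dx": 0, "dy": 0, "yaw": 0, "gripper": 0}])

```text
clock: 6.55
tcp_pos: [0.5275, 0.2206, 0.0534]
ee_rot: [-179.9, 1.7, 177.3]
ft_force: [1.2, 0.0, -1.0]
grip_width: 0.0849
```

```bash
python3 m.py w6
```

```text
bin rim ((0.5207333564758301, 0.21644340455532074), (0.22849465906620026, 0.18812184035778046), 6.211522579193115)
handle ((0.5269946455955505, 0.2239893078804016), (0.07011734694242477, 0.07441221177577972), 49.293399810791016) 0.08795909552558634 5936
tray top ((0.5282562971115112, 0.22055377066135406), (0.13100922107696533, 0.18092307448387146), 87.4305419921875) 0.027811190999803143 8977
[0.52820247 0.22063432 0.05374138] [-179.94725771    1.74428535  177.2771921 ]
```

View pics/w6.png

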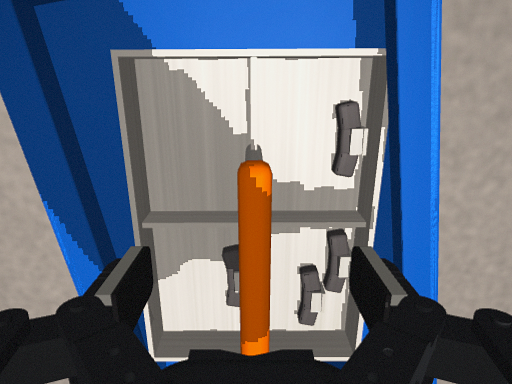

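The handle, centred at column 254, is midway between the open pads, and the tool is aligned with it. I'll close the gripper.

jog_arm(targets=[{"dz": 0, "dx": 0, "dy": 0, "yaw": 0, "gripper": 255}, {"dz": 0, "dx": 0, "dy": 0, "yaw": 0, "gripper": 255}, {"dz": 0, "dx": 0, "dy": 0, "yaw": 0, "gripper": 255}, {"dz": 0, "dx": 0, "dy": 0, "yaw": 0, "gripper": 255}, {"dz": 0, "dx": 0, "dy": 0, "yaw": 0, "gripper": 255}])

```text
clock: 7.22
tcp_pos: [0.529, 0.2213, 0.0546]
ee_rot: [180.0, 1.8, 177.3]
ft_force: [-0.2, -1.0, 1.0]
grip_width: 0.0119
```

jog_arm(targets=[{"dz": 0, "dx": 0, "dy": -0.2, "yaw": 0.05, "gripper": 255}, {"dz": 0, "dx": 0, "dy": -0.15, "yaw": 0.05, "gripper": 255}, {"dz": 0, "dx": 0, "dy": 0, "yaw": 0.05, "gripper": 255}, {"dz": 0, "dx": 0, "dy": 0, "yaw": 0.0, "gripper": 255}, {"dz": 0, "dx": 0, "dy": 0, "yaw": 0, "gripper": 255}])

```text
clock: 7.85
tcp_pos: [0.5291, 0.2179, 0.0546]
ee_rot: [179.9, 1.9, -173.5]
ft_force: [0.2, 0.4, 0.5]
grip_width: 0.0117
```

```bash
python3 m.py w7
```

```text
bin rim ((0.5128806829452515, 0.21601691842079163), (0.18332622945308685, 0.18789809942245483), 6.432714462280273)
handle ((0.5249375700950623, 0.21621902287006378), (0.09037930518388748, 0.013264942914247513), 6.23085355758667) 0.07973165925251866 5982
tray top ((0.5273473262786865, 0.2161673903465271), (0.1781410425901413, 0.13111644983291626), 6.357201099395752) 0.02795643201286227 8523
[0.52909908 0.21792507 0.05461642] [ 179.93253874    1.85647399 -173.54499997]
```

View pics/w7.png

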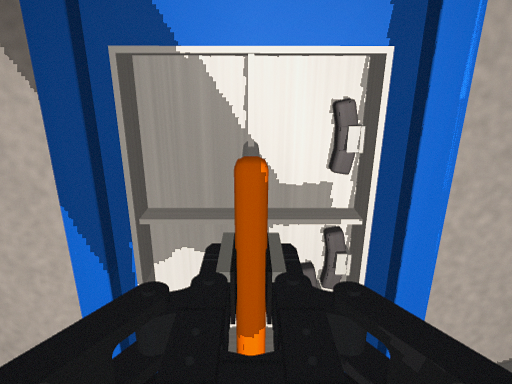

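The tray is parallel to the bin (6.4° against 6.4°) and about 1 mm off the middle line, with about 9 mm of clearance to each rim. I'll lift straight up.

jog_arm(targets=[{"dz": 0.8, "dx": 0, "dy": 0, "yaw": 0, "gripper": 255}, {"dz": 1, "dx": 0, "dy": 0, "yaw": 0, "gripper": 255}, {"dz": 1, "dx": 0, "dy": 0, "yaw": 0, "gripper": 255}, {"dz": 1, "dx": 0, "dy": 0, "yaw": 0, "gripper": 255}])

```text
clock: 8.4
tcp_pos: [0.5266, 0.2162, 0.0929]
ee_rot: [-179.9, 1.5, -173.5]
ft_force: [-0.2, 0.1, -4.1]
grip_width: 0.0118
```

jog_arm(targets=[{"dz": 1.5, "dx": 0, "dy": 0, "yaw": 0, "gripper": 255}, {"dz": 2, "dx": 0, "dy": 0, "yaw": 0, "gripper": 255}, {"dz": 2, "dx": 0, "dy": 0, "yaw": 0, "gripper": 255}, {"dz": 0, "dx": 0, "dy": 0, "yaw": 0, "gripper": 255}, {"dz": 0, "dx": 0, "dy": 0, "yaw": 0, "gripper": 255}])

```text
clock: 9.02
tcp_pos: [0.5268, 0.2162, 0.1531]
ee_rot: [-179.9, 1.7, -173.5]
ft_force: [0.1, 0.3, -4.9]
grip_width: 0.0123
```

Run:
```python
from h import *
print(env.read_state()['tcp_pos'],env.read_state()['ee_rot'],env.read_state()['ft_torque'])
for n in ('wrist','side','scene'):
    d=grab(n,n+'8'); np.savez(n+'8.npz',**d)
    if n=='wrist':
        P=cloud(d)
        for u,v in [(150,60),(350,60),(251,46),(120,250),(380,250)]: print(P[v,u].round(4))
```

```text
[0.5267642  0.21619284 0.1530963 ] [-179.93362384    1.66495739 -173.50783763] [-0.10869007  0.13092104  0.01517603]
[0.4475 0.1527 0.1048]
[0.4357 0.2567 0.1041]
[0.4366 0.2046 0.1285]
[ 0.6253  0.0967 -0.0009]
[ 0.5964  0.3498 -0.001 ]
```

View pics/wrist8.png

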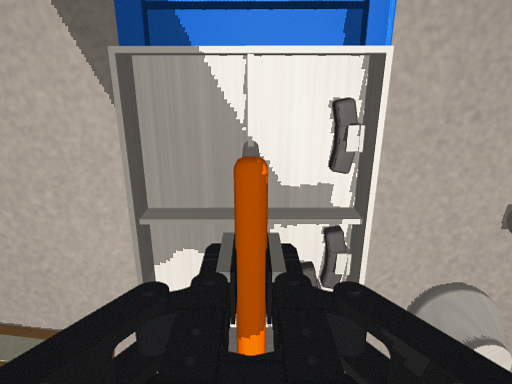

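View pics/side8.png

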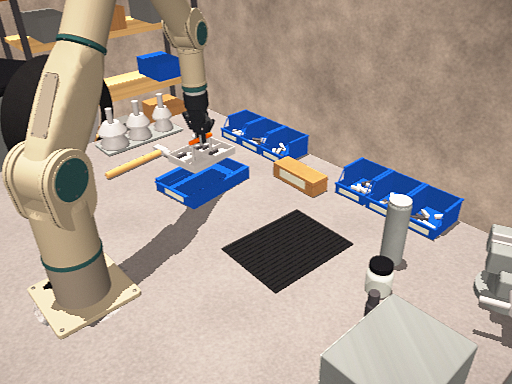

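The tray is lifted level in the grip, with its weights still in the pockets, and the bin below is empty. Now I'll locate the mat from both fixed cameras.

Run:
```python
from h import *
for n,box in [('scene',(160,150,90,80)),('side',(210,200,150,95))]:
    d=dict(np.load(n+'8.npz')); hsv=cv2.cvtColor(d['color'],cv2.COLOR_RGB2HSV); v=hsv[...,2]
    m=np.zeros(v.shape,np.uint8); x,y,w,hh=box; m[y:y+hh,x:x+w]=(v[y:y+hh,x:x+w]<75)*255
    m=cv2.morphologyEx(m,cv2.MORPH_CLOSE,np.ones((5,5)))
    k,l,st,c=cv2.connectedComponentsWithStats(m); i=1+st[1:,4].argmax()
    cs,_=cv2.findContours((l==i).astype(np.uint8),cv2.RETR_EXTERNAL,cv2.CHAIN_APPROX_NONE)
    ct=max(cs,key=cv2.contourArea)[:,0]; print(st[i])
    q=np.array([ray(d,u,vv,.004)[:2] for u,vv in ct],np.float32)
    print(n,cv2.minAreaRect(q))
    for vv,u in [(c[i][1],c[i][0])]: print('depth z at centre',cloud(d)[int(vv),int(u)])
    # check bin centre via same camera
    P=cloud(d);h,s=hsv[...,0],hsv[...,1]
    q=P[(h>100)&(h<130)&(s>120)&(P[...,2]>.03)&(P[...,2]<.055)&(P[...,0]<.7)&(P[...,0]>.35)&(P[...,1]>.05)&(P[...,1]<.4)]
    print('bin',cv2.minAreaRect(q[:,:2].astype(np.float32)))
    q=P[(h>=0)&(P[...,0]>.4)&(P[...,0]<.6)&(P[...,1]>0)&(P[...,1]<.08)]; print('table z',np.median(q[:,2]))
```

```text
[ 168  162   72   60 3431]
scene ((0.49412351846694946, -0.2167581021785736), (0.22150908410549164, 0.28696221113204956), 87.73632049560547)
depth z at centre [ 0.50669673 -0.21730358  0.00619878]
bin ((0.5282981395721436, 0.21651190519332886), (0.2624748647212982, 0.18922147154808044), 6.4272894859313965)
table z 0.00029693502250160986
[ 222  210  131   83 5511]
side ((0.486672580242157, -0.21967598795890808), (0.22512070834636688, 0.2886914014816284), 87.7626724243164)
depth z at centre [ 0.47366684 -0.22832937  0.00631469]
bin ((0.5226603150367737, 0.21749794483184814), (0.265418142080307, 0.19536375999450684), 6.906458854675293)
table z 0.00025513069248939146
```

jog_arm(targets=[{"dz": 0.5, "dx": 0, "dy": -1, "yaw": -0.01, "gripper": 255}, {"dz": 0.5, "dx": 0, "dy": -2, "yaw": -0.01, "gripper": 255}, {"dz": 0.5, "dx": 0, "dy": -2.5, "yaw": -0.01, "gripper": 255}, {"dz": 0.5, "dx": 0, "dy": -3, "yaw": -0.01, "gripper": 255}, {"dz": 0, "dx": 0, "dy": -3, "yaw": -0.01, "gripper": 255}])

```text
clock: 9.8
tcp_pos: [0.5255, 0.0941, 0.1728]
ee_rot: [-179.8, 1.5, -176.5]
ft_force: [0.3, -0.7, -4.6]
grip_width: 0.0117
```

jog_arm(targets=[{"dz": 0, "dx": -0.3, "dy": -3, "yaw": -0.01, "gripper": 255}, {"dz": 0, "dx": -0.3, "dy": -3, "yaw": -0.01, "gripper": 255}, {"dz": 0, "dx": -0.3, "dy": -3, "yaw": -0.01, "gripper": 255}, {"dz": 0, "dx": -0.3, "dy": -3, "yaw": -0.01, "gripper": 255}, {"dz": 0, "dx": -0.3, "dy": -3, "yaw": -0.01, "gripper": 255}])

```text
clock: 10.42
tcp_pos: [0.5073, -0.0709, 0.1745]
ee_rot: [-179.5, 1.5, 179.9]
ft_force: [0.4, -0.1, -4.2]
grip_width: 0.0121
```

jog_arm(targets=[{"dz": 0, "dx": -0.3, "dy": -3, "yaw": -0.01, "gripper": 255}, {"dz": 0, "dx": -0.3, "dy": -3, "yaw": -0.01, "gripper": 255}, {"dz": 0, "dx": -0.3, "dy": -3, "yaw": -0.01, "gripper": 255}, {"dz": 0, "dx": 0, "dy": -2.5, "yaw": 0, "gripper": 255}, {"dz": 0, "dx": 0, "dy": -1.5, "yaw": 0, "gripper": 255}])

```text
clock: 11.05
tcp_pos: [0.4916, -0.2156, 0.1761]
ee_rot: [-179.3, 1.4, 177.3]
ft_force: [-0.4, 0.4, -5.5]
grip_width: 0.0116
```

jog_arm(targets=[{"dz": 0, "dx": 0, "dy": -0.5, "yaw": 0, "gripper": 255}, {"dz": 0, "dx": 0, "dy": 0, "yaw": 0, "gripper": 255}, {"dz": 0, "dx": 0, "dy": 0, "yaw": 0, "gripper": 255}])

```text
clock: 11.42
tcp_pos: [0.4906, -0.2208, 0.1761]
ee_rot: [-179.3, 1.4, 177.3]
ft_force: [-0.2, 0.4, -5.2]
grip_width: 0.0115
```

Run:
```python
from h import *
d=grab('wrist','w9'); np.savez('w9.npz',**d)
print(env.read_state()['tcp_pos'],env.read_state()['ee_rot'],env.read_state()['clock'])
```

```text
[ 0.49064121 -0.22070182  0.17612225] [-179.31509538    1.36198239  177.27085199] 11.475
```

View pics/w9.png

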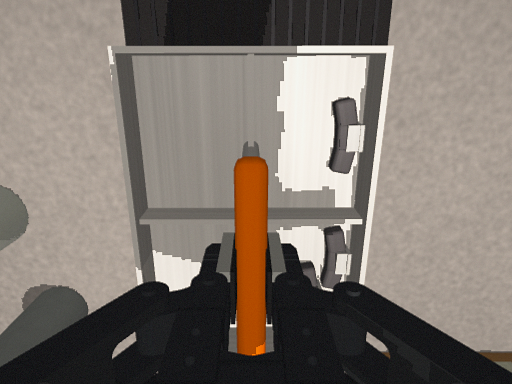

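The mat's side edges show at about columns 122 and 391 above the tray, and its front edge is just out of view. I'll rise 7 cm to see it.

jog_arm(targets=[{"dz": 2, "dx": 0, "dy": 0, "yaw": 0, "gripper": 255}, {"dz": 3, "dx": 0, "dy": 0, "yaw": 0, "gripper": 255}, {"dz": 2, "dx": 0, "dy": 0, "yaw": 0, "gripper": 255}, {"dz": 0, "dx": 0, "dy": 0, "yaw": 0, "gripper": 255}, {"dz": 0, "dx": 0, "dy": 0, "yaw": 0, "gripper": 255}])

```text
clock: 12.1
tcp_pos: [0.4904, -0.2151, 0.2464]
ee_rot: [-179.5, 1.2, 177.7]
ft_force: [-0.4, 0.7, -4.0]
grip_width: 0.012
```

Run:
```python
from h import *
d=grab('wrist','w10'); np.savez('w10.npz',**d)
s=env.read_state();print(s['tcp_pos'],s['ee_rot'],s['clock'])
P=cloud(d); hsv=cv2.cvtColor(d['color'],cv2.COLOR_RGB2HSV)
m=(hsv[...,2]<85)&(abs(P[...,2])<.02)&(hsv[...,1]<90)
m=m.astype(np.uint8);m[150:]=0; m=cv2.morphologyEx(m,cv2.MORPH_CLOSE,np.ones((5,5)))
for r in range(2,60,6):
    c=np.flatnonzero(m[r]); 
    if len(c): print(r,c[0],c[-1],ray(d,c[0],r,.004)[:2].round(4),ray(d,c[-1],r,.004)[:2].round(4))
for col in (160,200,300,340):
    c=np.flatnonzero(m[:,col]); print('col',col,c[0],ray(d,col,c[0],.004)[:2].round(4))
h,sat=hsv[...,0],hsv[...,1]
q=P[(h<20)&(sat>180)&(P[...,2]>.15)&(d['range_z']>.1)]; print('handle',cv2.minAreaRect(q[:,:2].astype(np.float32)),np.percentile(q[:,2],[5,50,95]))
q=P[(sat<60)&(P[...,2]>.1)&(P[...,2]<.235)&(hsv[...,2]>90)&(d['range_z']>.1)]
print(q.min(0),q.max(0)); zz=np.percentile(q[:,2],99); print(zz)
```

```text
[ 0.49044722 -0.21504057  0.24630714] [-179.49416489    1.16483483  177.74398889] 12.15
8 141 360 [ 0.341  -0.3249] [ 0.3503 -0.1022]
14 142 359 [ 0.3465 -0.3246] [ 0.3557 -0.1029]
20 142 359 [ 0.352  -0.3254] [ 0.3613 -0.1026]
26 143 358 [ 0.3577 -0.3252] [ 0.3668 -0.1033]
32 143 358 [ 0.3633 -0.326 ] [ 0.3725 -0.103 ]
38 144 357 [ 0.3691 -0.3257] [ 0.3782 -0.1037]
44 144 357 [ 0.3749 -0.3265] [ 0.384  -0.1033]
col 160 8 [ 0.3418 -0.3055]
col 200 7 [ 0.3426 -0.2646]
col 300 8 [ 0.3477 -0.163 ]
col 340 8 [ 0.3494 -0.1225]
handle ((0.4865693151950836, -0.2159060686826706), (0.013410561718046665, 0.09034501761198044), 87.66062927246094) [0.26546174 0.26800188 0.26934758]
[ 0.39679189 -0.45959549  0.10006732] [ 0.6248304  -0.14831738  0.23484269]
0.22243974148726592
```

View pics/w10.png

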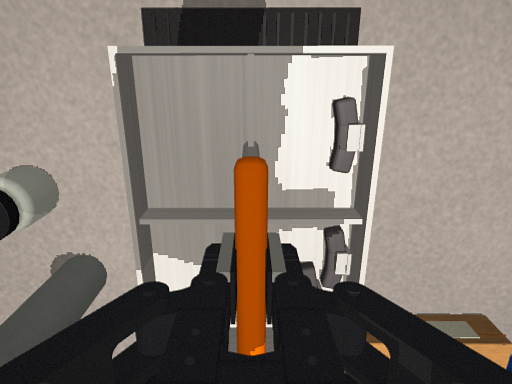

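Run:
```python
from h import *
d=dict(np.load('w10.npz'));P=cloud(d)
m=(P[...,2]>.21)&(P[...,2]<.235); 
for c in (130,180,220,290,330,370):
    r=np.flatnonzero(m[:100,c])[0]; print(c,r,P[r+1,c].round(4))
for r in (60,100,150,200):
    c=np.flatnonzero(m[r,:]); print(r,c[0],c[-1],P[r,c[0]+1].round(4),P[r,c[-1]-1].round(4))
```

```text
130 46 [ 0.3975 -0.2684  0.2207]
180 46 [ 0.3986 -0.2453  0.222 ]
220 46 [ 0.3993 -0.2271  0.2222]
290 46 [ 0.4005 -0.1952  0.22  ]
330 46 [ 0.4013 -0.1772  0.2212]
370 46 [ 0.4021 -0.1593  0.2218]
60 109 391 [ 0.4028 -0.2782  0.2216] [ 0.4079 -0.1494  0.2207]
100 114 386 [ 0.4206 -0.2786  0.2222] [ 0.4258 -0.1499  0.2198]
150 121 380 [ 0.4447 -0.2791  0.2223] [ 0.4499 -0.1511  0.2206]
200 127 374 [ 0.4712 -0.2801  0.2223] [ 0.4766 -0.1521  0.2202]
```

Mat centre from the wrist is (0.4906, -0.2196), yaw -2.3°. The scene and side cameras give a mean of (0.4904, -0.2182). The tray centre is at about (0.4895, -0.2171), yaw -2.2°. I'll descend and correct by a few mm.

jog_arm(targets=[{"dz": -2, "dx": 0.1, "dy": -0.2, "yaw": 0, "gripper": 255}, {"dz": -3, "dx": 0, "dy": 0, "yaw": 0, "gripper": 255}, {"dz": -3, "dx": 0, "dy": 0, "yaw": 0, "gripper": 255}, {"dz": -3, "dx": 0, "dy": 0, "yaw": 0, "gripper": 255}, {"dz": -2, "dx": 0, "dy": 0, "yaw": 0, "gripper": 255}])

```text
clock: 12.78
tcp_pos: [0.4908, -0.216, 0.1098]
ee_rot: [-179.5, 1.1, 177.8]
ft_force: [-0.5, 0.2, -4.4]
grip_width: 0.0117
```

jog_arm(targets=[{"dz": -1.5, "dx": 0, "dy": 0, "yaw": 0, "gripper": 255}, {"dz": -1, "dx": 0, "dy": 0, "yaw": 0, "gripper": 255}, {"dz": 0, "dx": 0, "dy": 0, "yaw": 0, "gripper": 255}, {"dz": 0, "dx": 0, "dy": 0, "yaw": 0, "gripper": 255}])

```text
clock: 13.28
tcp_pos: [0.49, -0.2154, 0.0816]
ee_rot: [-179.6, 0.9, 177.8]
ft_force: [0.6, 0.6, -5.4]
grip_width: 0.0118
```

jog_arm(targets=[{"dz": -0.7, "dx": 0.15, "dy": -0.2, "yaw": 0, "gripper": 255}, {"dz": -0.7, "dx": 0, "dy": 0, "yaw": 0, "gripper": 255}, {"dz": -0.4, "dx": 0, "dy": 0, "yaw": 0, "gripper": 255}, {"dz": 0, "dx": 0, "dy": 0, "yaw": 0, "gripper": 255}, {"dz": 0, "dx": 0, "dy": 0, "yaw": 0, "gripper": 255}])

```text
clock: 13.9
tcp_pos: [0.4927, -0.2181, 0.0637]
ee_rot: [-179.6, 1.0, 177.8]
ft_force: [-0.0, -0.6, -5.1]
grip_width: 0.0115
```

jog_arm(targets=[{"dz": -0.3, "dx": -0.1, "dy": 0.1, "yaw": 0, "gripper": 255}, {"dz": -0.3, "dx": 0, "dy": 0, "yaw": 0, "gripper": 255}, {"dz": 0, "dx": 0, "dy": 0, "yaw": 0, "gripper": 255}])

```text
clock: 14.28
tcp_pos: [0.4918, -0.217, 0.0576]
ee_rot: [-179.6, 1.1, 177.8]
ft_force: [-0.4, 0.4, -5.4]
grip_width: 0.0119
```

jog_arm(targets=[{"dz": -0.15, "dx": 0, "dy": 0, "yaw": 0, "gripper": 255}, {"dz": 0, "dx": 0, "dy": 0, "yaw": 0, "gripper": 255}])

```text
clock: 14.52
tcp_pos: [0.4917, -0.2175, 0.0563]
ee_rot: [-179.5, 1.1, 177.8]
ft_force: [-0.9, -0.0, -2.0]
grip_width: 0.0119
```

jog_arm(targets=[{"dz": -0.15, "dx": 0, "dy": 0, "yaw": 0, "gripper": 255}, {"dz": 0, "dx": 0, "dy": 0, "yaw": 0, "gripper": 255}])

```text
clock: 14.78
tcp_pos: [0.4915, -0.2176, 0.056]
ee_rot: [-179.5, 1.1, 177.8]
ft_force: [-0.5, 0.9, -1.6]
grip_width: 0.0121
```

Run:
```python
from h import *
d=grab('wrist','w11'); np.savez('w11.npz',**d);P=cloud(d)
m=(P[...,2]>.02)&(P[...,2]<.045); 
for c in (130,180,290,330,370):
    r=np.flatnonzero(m[:100,c])[0]; print(c,r,P[r+1,c].round(4))
for r in (60,100,150,200):
    c=np.flatnonzero(m[r,:]); print(r,c[0],c[-1],P[r,c[0]+1].round(4),P[r,c[-1]-1].round(4))
```

```text
130 47 [ 0.3992 -0.2707  0.0314]
180 47 [ 0.3999 -0.2483  0.0294]
290 47 [ 0.4021 -0.1979  0.0313]
330 47 [ 0.4027 -0.1794  0.0294]
370 46 [ 0.4031 -0.1618  0.0312]
60 111 391 [ 0.4039 -0.2801  0.0307] [ 0.409  -0.1519  0.0303]
100 116 387 [ 0.4218 -0.2805  0.0312] [ 0.4268 -0.1526  0.0314]
150 122 381 [ 0.4463 -0.2818  0.03  ] [ 0.4509 -0.1534  0.0308]
200 128 375 [ 0.4729 -0.2827  0.0303] [ 0.4774 -0.1543  0.0306]
```

View pics/w11.png

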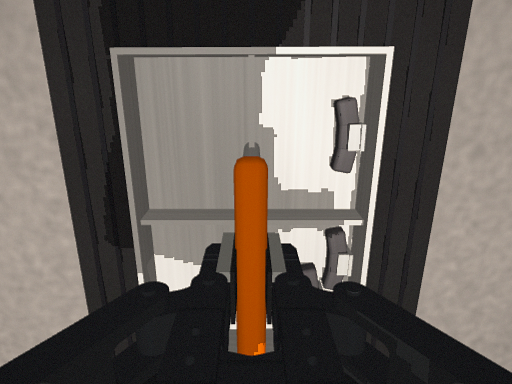

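The tray's top edge is at 30-31 mm all round, so it is flat on the mat, with equal black margins left and right. I'll release and rise.

jog_arm(targets=[{"dz": 0, "dx": 0, "dy": 0, "yaw": 0, "gripper": 120}, {"dz": 0, "dx": 0, "dy": 0, "yaw": 0, "gripper": 0}, {"dz": 0, "dx": 0, "dy": 0, "yaw": 0, "gripper": 0}, {"dz": 0, "dx": 0, "dy": 0, "yaw": 0, "gripper": 0}, {"dz": 0, "dx": 0, "dy": 0, "yaw": 0, "gripper": 0}])

```text
clock: 15.45
tcp_pos: [0.4935, -0.2179, 0.0564]
ee_rot: [-179.5, 1.3, 177.8]
ft_force: [-0.1, 0.8, -1.0]
grip_width: 0.0852
```

jog_arm(targets=[{"dz": 2, "dx": 0, "dy": 0, "yaw": 0, "gripper": 0}, {"dz": 4, "dx": 0, "dy": 0, "yaw": 0, "gripper": 0}, {"dz": 5, "dx": 0, "dy": 0, "yaw": 0, "gripper": 0}, {"dz": 5, "dx": -2, "dy": 0, "yaw": 0, "gripper": 0}, {"dz": 5, "dx": -3, "dy": 0, "yaw": 0, "gripper": 0}])

```text
clock: 16.08
tcp_pos: [0.4411, -0.2161, 0.2681]
ee_rot: [-179.6, 0.9, 177.9]
ft_force: [0.6, -1.0, -0.3]
grip_width: 0.0852
```

jog_arm(targets=[{"dz": 3, "dx": -1, "dy": 0, "yaw": 0, "gripper": 0}, {"dz": 0, "dx": 0, "dy": 0, "yaw": 0, "gripper": 0}, {"dz": 0, "dx": 0, "dy": 0, "yaw": 0, "gripper": 0}])

```text
clock: 16.45
tcp_pos: [0.4302, -0.217, 0.3025]
ee_rot: [-179.5, 1.2, 177.8]
ft_force: [-0.8, 0.9, -1.4]
grip_width: 0.0849
```

Run:
```python
from h import *
d=grab('wrist','w12'); P=cloud(d); hsv=cv2.cvtColor(d['color'],cv2.COLOR_RGB2HSV); h,s,v=[hsv[...,i] for i in range(3)]
near=(d['range_z']>.15)&(P[...,0]>.3)&(P[...,0]<.68)&(P[...,1]>-.36)&(P[...,1]<-.07)
q=P[near&(P[...,2]>.023)&(P[...,2]<.038)];print('tray',cv2.minAreaRect(q[:,:2].astype(np.float32)),q[:,2].mean())
q=P[near&(P[...,2]<.038)&(v<90)&(s<90)];print('mat',cv2.minAreaRect(q[:,:2].astype(np.float32)))
q=P[near&(h<20)&(s>180)&(P[...,2]>.06)];print('handle',cv2.minAreaRect(q[:,:2].astype(np.float32)))
grab('scene','s12')
```

```text
tray ((0.4903671145439148, -0.21940675377845764), (0.13022273778915405, 0.18036280572414398), 87.89968872070312) 0.02799398872266099
mat ((0.48969605565071106, -0.21947625279426575), (0.22469252347946167, 0.28886088728904724), 87.69538116455078)
handle ((0.48972970247268677, -0.21932578086853027), (0.011938577517867088, 0.09477165341377258), 88.21869659423828)
```

View pics/w12.png

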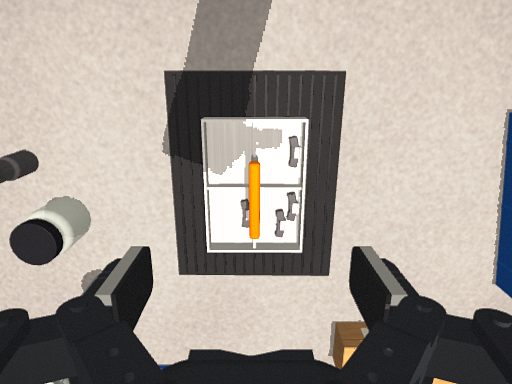

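View pics/s12.png

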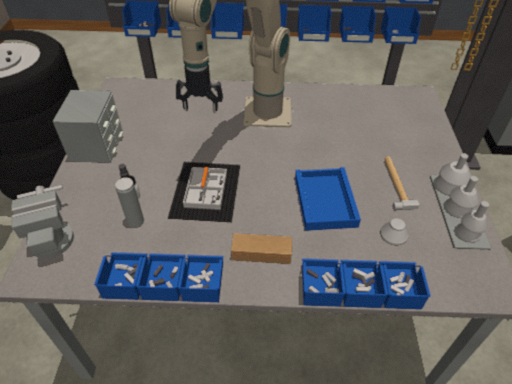

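The tray is centred on the mat, from (202,118) to (302,252) in the wrist view, with all four weights in it. The bin is empty, the other objects are undisturbed and the arm is clear.

```bash
python3 -c "
from station import env
print(env.read_state()['clock'],env.sign_off())"
```

```text
the job is handed in; nothing more can be done
16.55 None
```

The job is handed in at 16.6 s of the 48 s allowed. The tray is on the mat with all four weights still in it.

- **What I did:** I pushed the raised corner about 20 mm to the bin's left with closed fingers until the tray dropped flat. I then gripped the handle, turned the tray about 9° and centred it between the rims while it stayed on the bin floor. It came out level, and I carried it across, lowered it onto the mat until it rested flat, released it and moved clear.
- **Position:** The last measurement put the tray centre at (0.4904, -0.2194) and the mat centre at (0.4897, -0.2195), less than 1 mm apart. Their yaws differed by about 0.2°.
- **Level:** With the tray resting on the mat, its top edge measured 30–31 mm above the bench all round.
- **Surroundings:** The bin is empty, and the other objects looked undisturbed in the last pictures.
- **Forces:** I saw no more than about 6 N at the wrist, though only at the end of each move.

No check failed. The one disagreement was in locating the mat centre: the scene camera, side camera and wrist views differed by up to 8 mm. I went with the wrist value, which matched the average of the other two to about 1 mm.

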